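# Key and refit the drive gear on the bench mixer's drive unit

## Task

The mixer's drive unit has been cleaned and needs its gear back on. Drop the loose key upright into the slot of the upright shaft, all the way down to the slot's floor, then slide the white gear down over the shaft and key with its keyway lined up, and press it fully home so that the stiff seal ring under it is pushed right down to the flange. Go by feel and never force the parts (no contact force, pressing or wedging, above 60 newtons), and leave the prep cup and the timer where they are.

Things in the scene. Friction and masses are not known exactly. Their poses are not given: they have to be found in the camera images.
- drive: fixed drive unit: grey rounded housing 150 x 120 mm (x, y), top 40 mm above the table, origin at the centre of its underside, z up, black terminal block at its -x end. A round flange (72 mm across, top at 46 mm) carries an upright steel shaft, 34 mm across, on the housing's z axis. The shaft turns only stiffly (0.5 N m), stays put, and its slot opens to the side of the housing's +x
- shaft_top (a point): centre of the shaft's top end, 91 mm up; its axes are the housing's, not the shaft's. The slot, 14 mm wide, goes from 2 mm off the axis out through the shaft's side and 30 mm down, to a flat floor at 61 mm; 0.6 mm chamfers at the mouth. It points up to 0.8 rad either way from the housing's +x: this angle is not measured, see it or feel for it with the key's foot
- flange (a point): centre of the flange's top, on the shaft's axis, 46 mm up. A black seal ring, 56 mm across, 8 mm thick, sits round the shaft's foot, its underside 4 to 6 mm above the flange. It slides down to the flange only when pushed with about 9 N (the gear's weight is too little) and stays where pushed; it never reaches up to the slot's floor
- seat (a point): point on the shaft's axis 54 mm above the table: where the centre of the gear's underside is when the gear is fully home, the seal ring down on the flange
- drive_key: loose steel key, an upright bar 18 x 12 x 48 mm (x, y, z), 60 g, standing on the table; origin at the centre of its underside; same either way round, ends chamfered 1 mm. In the slot its x points radially, its centre is about 12 mm off the shaft's axis (play 1 mm inward and at each side) and it stands 4 mm out of the shaft's side and 18 mm above its top: hold it there by the 12 mm faces
- drive_gear: loose white gear, about 0.24 to 0.38 kg, flat on the table, toothed rim down, and goes on that way: rim 84 mm across, 11 mm thick; above it a round boss 60 mm across up to 42 mm (grip this). Origin at the centre of the underside, z up. Through bore 37 mm across with a keyway 14 mm wide, out to 24 mm from the axis, on its own +x side; 2 mm chamfers below
- prep_cup: bystander: small grey prep cup, 66 mm across, 50 mm high; origin at the centre of its underside
- timer: bystander: kitchen timer, 66 x 66 x 23 mm; origin at the centre of its underside

How it is judged:
By the outcome, as a careful person would: the job done as asked, in the order asked, and still so for the second after the job is handed in, with the robot touching nothing.
It also fails if it takes over 72 s, if anything falls off the work surface, if the arm or the gripper's body presses on something with over 40 N, if the wrist force passes 120 N, or if a joint passes its speed limit or range.

## Robot

A 6-joint arm with a two-finger parallel gripper is mounted at the origin on a cart in front of the work surface, level with it; the furniture and walls round the work are solid. World frame = base frame: x ahead of the robot, y to its left, z up, the work surface at z = 0. Lengths are in m, angles in rad, forces in N, time in s.
With the tool pointing down it reaches from about 0.3 to 0.875 m from the base axis. Payload 6.4 kg.
Tool frame: the origin (TCP) lies at the centre of the arm's flange, where the gripper is bolted on; the fingertips stand 173 mm ahead of it and the grasp point (between the pads) lies 155 mm ahead of it; z points along the fingers, y is the line along which they close (so a half turn about z gives the same grasp; the last joint's range is limited). The gripper opens to 85 mm and grips with 20 to 120 N. Pads are 22 mm wide; open, the fingers measure 114 mm over their backs; the gripper's body (76 mm by 85 mm) begins 54 mm behind the grasp point. The pads swing forward as they close: fully open they stand 13 mm farther back than shut.
Start: joints at [1.07, 0.181, 1.607, -0, 1.354, -0.206], TCP at [0.167, 0.55, 0.405] pointing down, gripper open.
Joint ranges: [-2.99, 2.99], [-0.89, 2.07], [0.3, 2.58], [-1.14, 4.28], [0, 2.63], [-3.12, 3.12]. Speed limits (rad/s): [2.57, 2.57, 3.01, 3.14, 3.14, 3.14].

## Interface

Orientations are given as a unit quaternion [w, x, y, z].
In Python, from bench import get_obs, camera, get_calibration, hand_in gives the robot as it stands. The module is installed in compiled form; this text tells all that it offers.
- The arm moves only by the tool drive_tool, never from a script. Its argument "increments" is a list of rows, each a list of 2 entries, a list of its own where there are three numbers: the shift along the tool's x, y, z normalised to -1 to 1, where 1 is 250 mm, then the turn about the tool's z normalised to -1 to 1, where 1 is 90 degrees. A call has exactly 8 rows; each row is the pose to reach, as a shift and turn from the pose commanded when the call began, along the tool's axes at that moment; what a row does not reach only later rows make up. A row lasts 1/8 s, in which the tool goes at most 62.5 mm and 10.7 degrees, less where a joint would pass 70% of its speed; a pose out of reach is approached as far as the arm can. A call with a number of a shift or a turn outside -1 to 1 is refused whole. A call with a gripper value outside its range is refused whole. "claw" is the closure, from 0 (fully open) to 1 (shut), set as the call begins (left out, the last holds). The fingers move at their own pace and stop on an object; the grip force is fixed at half the most. Time passes only in rows, so rows that repeat a pose let the fingers close, or fill a call up. It gives the time, the measured TCP pose, the force and the opening at its end, in the units of the state.
- get_obs(): the state, without advancing time (a new reading comes with each control period).
- camera(name): name is "scene" or "top"; returns the picture (480x640x3 uint8, blue, green, red); there is no depth.
- get_calibration(name): a dict with "K" (3x3 intrinsics, pixels), "origin" and "orientation" of the camera in the world. Camera axes: x right, y down, z forward; pixel columns grow to the right and rows downward; lengths in m; the calibration is good to about 2 mm. A picture is of the moment at which its call begins. get_calibration takes no time and is no camera call.
- hand_in(): hands the job in, once; it reports no verdict.
The state is a dict: "time_s": time; "q": joint angles; "dq": joint speeds; "joint_efforts": joint torques, N m; "eef_pos": TCP position; "eef_rot": TCP orientation; "wrist_force": force on the tool from outside, world axes, zero at the start; "torque": the same for the moment, N m; "opening": opening from 0.0 (shut) to 1.0 (fully open).
Only numpy, scipy, OpenCV 4.12 (cv2) and the standard library are available. Lean on these libraries where they do the work, as an engineer would, in place of code of your own. Each camera call takes 0.05 s, during which the arm holds its last target. There are 200 camera calls.

## Working session

There is one attempt and no reset: what is moved stays moved. The work goes in short steps, Python scripts to look and compute and a tool call to move; the robot and the scene stay as the last step left them, time stands still between calls to the robot, and variables do not carry over. Pictures are saved under pics/ and viewed, on a budget of 10 in all, crops included, one or two more only if the job needs it, and the job is handed in when it is done.

Besides the shell and the picture viewer there is one more tool, called after "Request:" as name(argument=value, ...) on one line, values as JSON. drive_tool: Moves the arm, as the interface text tells. Its arguments: {"type":"object","properties":{"increments":{"type":"array","items":{"type":"array"}},"claw":{"type":"number"}},"required":["increments"]}

```bash
mkdir -p pics; cat > h.py <<'E'
import numpy as np, cv2
from bench import get_obs,camera,get_calibration
from scipy.spatial.transform import Rotation as R
def cal(n):
    c=get_calibration(n); q=np.array(c["orientation"],float)
    return np.array(c["K"]),np.array(c["origin"]),(R.from_quat(q[[1,2,3,0]]).as_matrix() if q.size==4 else q)
def ray(n,uv):
    K,o,M=cal(n); d=M@np.linalg.inv(K)@np.array([uv[0],uv[1],1.]); return o,d/np.linalg.norm(d)
def onz(n,uv,z):
    o,d=ray(n,uv); return o+d*(z-o[2])/d[2]
def proj(n,p):
    K,o,M=cal(n); c=K@(M.T@(np.array(p)-o)); return c[:2]/c[2]
def tri(a,ua,b,ub):
    o1,d1=ray(a,ua);o2,d2=ray(b,ub)
    s=np.linalg.lstsq(np.c_[d1,-d2],o2-o1,rcond=None)[0]
    p,q=o1+s[0]*d1,o2+s[1]*d2; return (p+q)/2,np.linalg.norm(p-q)
E
python3 - <<'E'
from h import *
for n in("scene","top"):
    cv2.imwrite(f"pics/{n}0.png",camera(n)); print(n,cal(n))
print(get_obs())
E
```

```text
scene (array([[572.06207275,   0.        , 332.37457428],
       [  0.        , 572.06207275, 237.46452193],
       [  0.        ,   0.        ,   1.        ]]), array([ 0.18985055, -0.39840889,  0.51293572]), array([[ 0.85368825, -0.26210038,  0.45002195],
       [-0.52069878, -0.41390744,  0.74669499],
       [-0.0094416 , -0.87177063, -0.48982327]]))
top (array([[561.40368855,   0.        , 313.49283136],
       [  0.        , 561.40368855, 232.1190431 ],
       [  0.        ,   0.        ,   1.        ]]), array([0.38489634, 0.26768479, 0.95132178]), array([[ 0.01609165, -0.98080076,  0.19434742],
       [-0.99982358, -0.01766743, -0.00637732],
       [ 0.0096885 , -0.19421051, -0.98091203]]))
{'time_s': 0.1, 'q': array([ 1.06972211e+00,  1.81502821e-01,  1.60788403e+00, -1.15218662e-06,
        1.35382290e+00, -2.06298233e-01]), 'dq': array([ 0.00063177, -0.00227883, -0.00290417,  0.00032469, -0.00023458,
       -0.00074705]), 'joint_efforts': array([ 1.40998378e-03, -4.45884705e+01, -3.52237916e+01, -9.88945135e-05,
        4.10583030e-03,  5.45154262e-05]), 'eef_pos': array([0.16692671, 0.550007  , 0.40386533]), 'eef_rot': array([-2.79519570e-04,  1.46854778e-01,  9.89157733e-01, -7.58695591e-04]), 'wrist_force': array([0.0573132 , 0.15441681, 0.51232149]), 'torque': array([-0.02039704,  0.05387354,  0.03264451]), 'opening': 1.0019692503753503}
```

View pics/scene0.png

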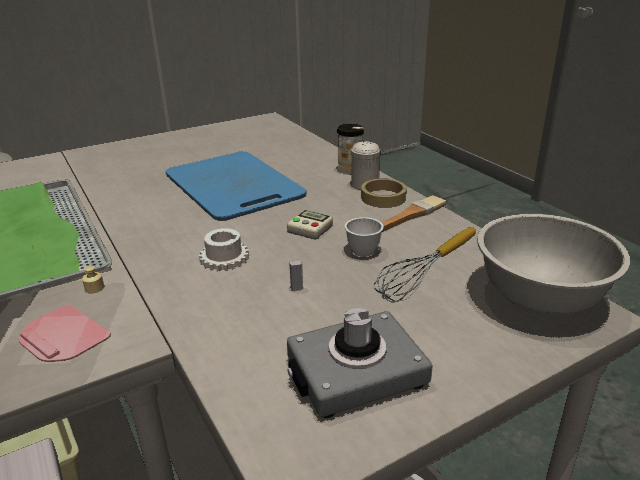

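View pics/top0.png

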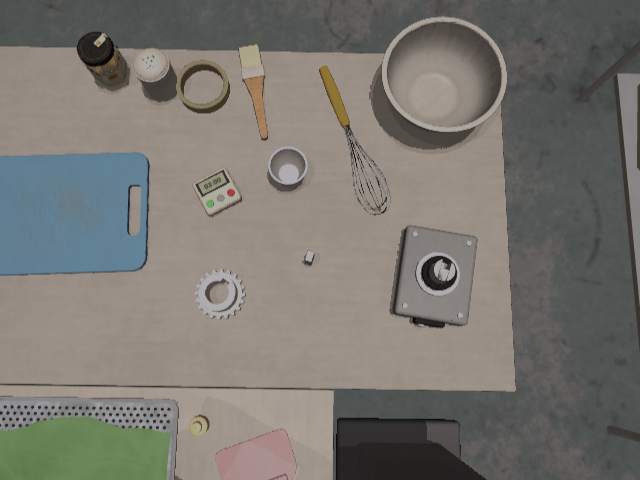

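The scene view shows the drive at (357,345), key at (296,276) and gear at (224,248). In the top view they are at (438,272), (309,258) and (220,294). I'll magnify those areas.

```bash
python3 - <<'E'
from h import *
t=cv2.imread("pics/top0.png");s=cv2.imread("pics/scene0.png")
def c(i,u,v,h,w=266): return cv2.resize(i[v-h:v+h,u-h:u+h],(w,w),interpolation=cv2.INTER_CUBIC)
m=np.vstack([np.hstack([c(t,438,272,33),c(t,309,258,19),c(t,220,294,33)]),np.hstack([c(s,357,338,33),c(s,296,276,19),c(s,224,248,33)])])
cv2.imwrite("pics/m1.png",m)
E
```

```text
(no output)
```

View pics/m1.png

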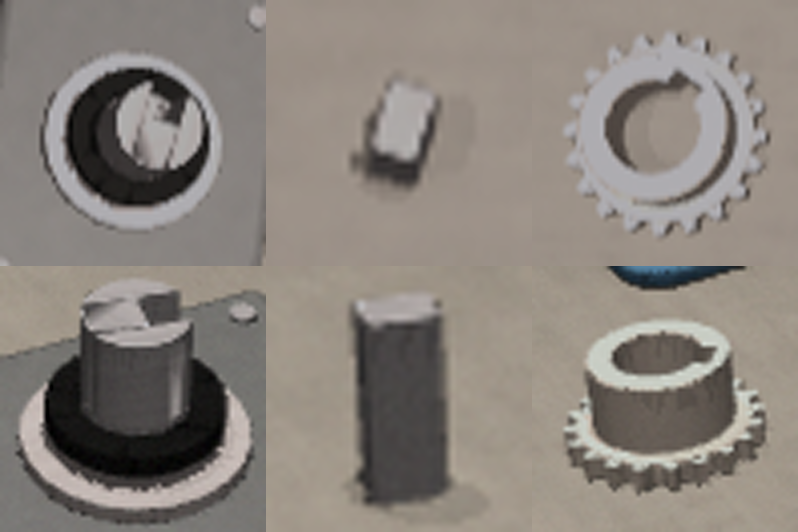

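```bash
python3 - <<'E'
from h import *
t=np.mean([camera("top").astype(float) for _ in range(6)],0);s=np.mean([camera("scene").astype(float) for _ in range(6)],0)
np.savez("avg.npz",t=t,s=s)
def c(i,u,v,h,w):
    a=cv2.resize(np.clip(i[v-h:v+h,u-h:u+h],0,255).astype(np.uint8),(w,w),interpolation=cv2.INTER_NEAREST)
    for k in range(0,2*h,5):
        p=int(k*w/(2*h)); cv2.putText(a,str(u-h+k),(p,8),0,.3,(0,0,255)); cv2.putText(a,str(v-h+k),(0,p+8),0,.3,(0,0,255)); cv2.line(a,(p,0),(p,5),(0,0,255),1);cv2.line(a,(0,p),(5,p),(0,0,255),1)
    return a
cv2.imwrite("pics/m2.png",np.vstack([np.hstack([c(t,442,268,15,300),c(s,358,320,20,300)]),np.hstack([c(t,220,292,30,300),c(s,224,246,30,300)])]))
E
```

```text
(no output)
```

View pics/m2.png

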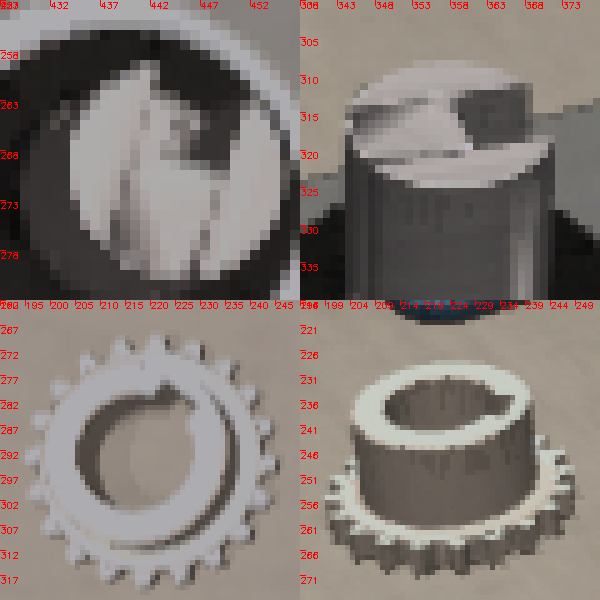

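```bash
python3 - <<'E'
from h import *
np.set_printoptions(precision=4,suppress=True)
A=lambda d:np.degrees(np.arctan2(d[1],d[0])) 
for n,u,v in [("shaft",(444,269.5),(357.5,317.)),("boss",(217.3,292.2),(222.5,236.7)),("notch",(226.4,278.5),(236.2,237)),("keytop",(310,255.6),(295.7,263.3))]:
    print(n,*tri("top",u,"scene",v))
for cam,ls in (("top",[((441.8,260),(438,277)),((452,263),(446.5,279))]),("scene",[((345,313.5),(361,311.5)),((345,321.5),(368,318.5))])):
    for a,b in ls:
        p,q=onz(cam,a,.091),onz(cam,b,.091); d=p-q if cam=="top" else q-p; print(cam,p[:2],q[:2],A(d))
c=[onz("top",(290+(x-266)/7,239+y/7),.048)[:2] for x,y in((390,80),(440,92),(422,150),(372,140))]
print(c,A(c[0]-c[3]),A(c[1]-c[2]),A(c[0]-c[1])-90,np.linalg.norm(c[0]-c[3]),np.linalg.norm(c[0]-c[1]))
# scene key
c=[onz("scene",(277+(x-266)/7,257+(y-266)/7),.048)[:2] for x,y in((355,300),(372,325),(440,312),(415,296))]
print(c,A(c[2]-c[1]),np.linalg.norm(c[2]-c[1]),np.linalg.norm(c[0]-c[1]),np.mean(c,0))
# housing by top mask & flange white
t=np.load("avg.npz")["t"].astype(np.uint8)
for uv in((415,233),(471,240),(406,310),(462,316)): print("screw",onz("top",uv,.04)[:2])
# rim centre
hsv=cv2.cvtColor(t,cv2.COLOR_BGR2HSV); roi=t[262:325,190:252]; 
lab=cv2.cvtColor(roi,cv2.COLOR_BGR2LAB).astype(int); bg=np.median(lab[:3].reshape(-1,3),0); m=(np.abs(lab-bg)[...,1:].sum(2)>6).astype(np.uint8)
cn=max(cv2.findContours(m,0,1)[0],key=cv2.contourArea); (x,y),r=cv2.minEnclosingCircle(cn); p=onz("top",(x+190,y+262),.008); print("rim",x+190,y+262,r,p)
E
```

```text
shaft [0.5    0.0598 0.0925] 0.00014646910582980692
boss [0.4638 0.4146 0.0459] 0.001597084442744653
notch [0.4847 0.4015 0.0455] 0.0015821240437274115
keytop [0.5246 0.2668 0.0512] 0.0005025179105738691
top [0.5149 0.0625] [0.4883 0.0691] -13.991041874536041
top [0.5105 0.0468] [0.4854 0.056 ] -20.3610116115267
scene [0.4921 0.0753] [0.5108 0.0683] -20.45490282865659
scene [0.4836 0.062 ] [0.5102 0.0522] -20.176841139654424
[array([0.5333, 0.2707]), array([0.5307, 0.2591]), array([0.517, 0.263]), array([0.5191, 0.2747])] -15.463114012646678 -16.14084048963082 -12.649065319906214 0.014709339961965441 0.01197427314670171
[array([0.5213, 0.2799]), array([0.5196, 0.2688]), array([0.5348, 0.2655]), array([0.5333, 0.2744])] -12.00820611912914 0.015489091053249266 0.011311175303096053 [0.5272 0.2722]
screw [0.567  0.0935]
screw [0.5569 0.0009]
screw [0.4401 0.1105]
screw [0.432  0.0203]
rim 219.7277946472168 293.8882522583008 25.075641632080078 [0.4636 0.4168 0.008 ]
```

Request:
drive_tool(claw=0, increments=[[[-0.12,-0.047,0],0],[[-0.24,-0.094,0],0],[[-0.36,-0.14,0.02],-0.01],[[-0.48,-0.187,0.04],-0.02],[[-0.6,-0.234,0.06],-0.033],[[-0.72,-0.28,0.08],-0.033],[[-0.8,-0.31,0.1],-0.033],[[-0.85,-0.33,0.1],-0.033]])

```text
time_s: 1.7
eef_pos: [0.3471, 0.4088, 0.3794]
eef_rot: [-0.0, 0.122, 0.993, -0.0]
wrist_force: [0.1, -0.9, -0.3]
opening: 1.004
```

```bash
cat >> h.py <<'E'
def go(x,y,z,yaw_y_deg):
    o=get_obs(); q=np.array(o["eef_rot"]); M=R.from_quat(q[[1,2,3,0]]).as_matrix(); p=np.array(o["eef_pos"])
    cur=np.degrees(np.arctan2(M[1,1],M[0,1])); d=M.T@(np.array([x,y,z])-p)
    print("t %.2f"%o["time_s"],"pos",p.round(4),"yawY %.2f"%cur,"F",np.round(o["wrist_force"],1),"open %.3f"%o["opening"])
    print("inc",(d/.25).round(4),"turn",round(-(yaw_y_deg-cur)/90,4),"xax",M[:2,0].round(3))
E
python3 -c "
from h import *
go(.525,.269,.30,76)"
```

```text
t 1.70 pos [0.3471 0.4088 0.3794] yawY 76.03 F [ 0.1 -0.9 -0.3] open 1.004
inc [-0.8258 -0.3707  0.3173] turn 0.0003 xax [-0.97   0.241]
```

Request:
drive_tool(claw=0.5, increments=[[[-0.12,-0.054,0.04],0],[[-0.25,-0.112,0.08],0],[[-0.38,-0.17,0.12],0],[[-0.51,-0.23,0.18],0],[[-0.64,-0.29,0.24],0],[[-0.76,-0.34,0.3],0],[[-0.826,-0.371,0.317],0],[[-0.826,-0.371,0.317],0]])

```text
time_s: 2.7
eef_pos: [0.525, 0.2695, 0.3005]
eef_rot: [-0.0, 0.122, 0.993, 0.0]
wrist_force: [-0.5, 0.3, 0.5]
opening: 0.501
```

```bash
python3 -c "
from h import *
go(.525,.269,.206,76)
t=camera('top');s=camera('scene')
K=lambda i,u,v,h:cv2.resize(i[v-h:v+h,u-h:u+h],(400,400),interpolation=cv2.INTER_CUBIC)
cv2.imwrite('pics/a1.png',np.hstack([K(t,309,250,50),K(s,296,250,40)]))"
```

```text
t 2.70 pos [0.525  0.2695 0.3005] yawY 76.00 F [-0.5  0.3  0.5] open 0.501
inc [-0.0004 -0.0018  0.3781] turn 0.0 xax [-0.97   0.242]
```

View pics/a1.png

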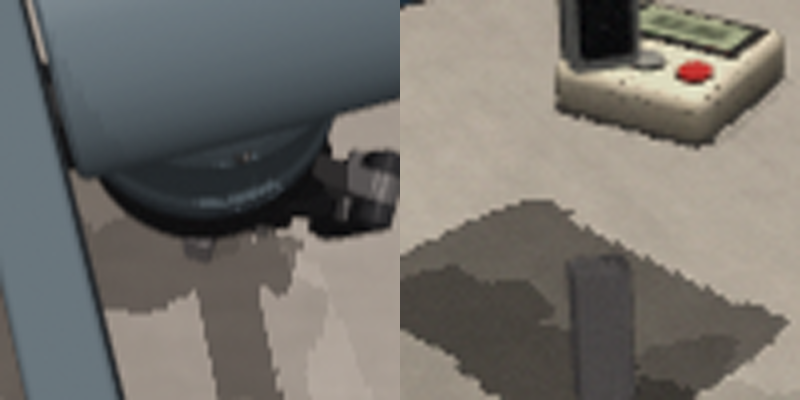

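The arm blocks the top view, and the scene view shows the key below the open fingers. There is plenty of clearance, so I'll go down and grip.

Request:
drive_tool(increments=[[[0,0,0.06],0],[[0,0,0.12],0],[[0,0,0.18],0],[[0,0,0.24],0],[[0,0,0.3],0],[[0,0,0.35],0],[[0,0,0.378],0],[[0,0,0.378],0]])

```text
time_s: 3.8
eef_pos: [0.5244, 0.2697, 0.2053]
eef_rot: [-0.0, 0.121, 0.993, -0.0]
wrist_force: [-0.0, 0.6, -0.3]
opening: 0.5
```

Request:
drive_tool(claw=1, increments=[[[0,0,0],0],[[0,0,0],0],[[0,0,0],0],[[0,0,0],0],[[0,0,0],0],[[0,0,0],0],[[0,0,0],0],[[0,0,0],0]])

```text
time_s: 4.8
eef_pos: [0.525, 0.27, 0.2068]
eef_rot: [0.001, 0.121, 0.993, 0.0]
wrist_force: [-1.2, -0.5, 6.3]
opening: 0.118
```

Request:
drive_tool(increments=[[[0,0,-0.06],0],[[0,0,-0.15],0],[[0,0,-0.25],0],[[0,0,-0.35],0],[[0,0,-0.42],0],[[0,0,-0.46],0],[[0,0,-0.48],0],[[0,0,-0.48],0]])

```text
time_s: 5.8
eef_pos: [0.5244, 0.2698, 0.3256]
eef_rot: [-0.0, 0.121, 0.993, -0.0]
wrist_force: [0.1, -0.2, 0.1]
opening: 0.12
```

```bash
python3 -c "
from h import *
go(.5113,.0557,.29,70)
t=camera('top');s=camera('scene')
print(proj('scene',get_obs()['eef_pos']-np.array([0,0,.19])),proj('top',get_obs()['eef_pos']-np.array([0,0,.19])))
K=lambda i,u,v,h:cv2.resize(i[v-h:v+h,u-h:u+h],(400,400),interpolation=cv2.INTER_CUBIC)
cv2.imwrite('pics/a2.png',np.hstack([K(t,309,250,50),K(s,296,220,40)]))"
```

```text
t 5.80 pos [0.5244 0.2698 0.3256] yawY 76.08 F [ 0.1 -0.2  0.1] open 0.120
inc [-0.1551 -0.8437  0.1427] turn 0.0676 xax [-0.971  0.241]
[292.04168462 213.62610743] [308.26699236 246.89688005]
```

View pics/a2.png

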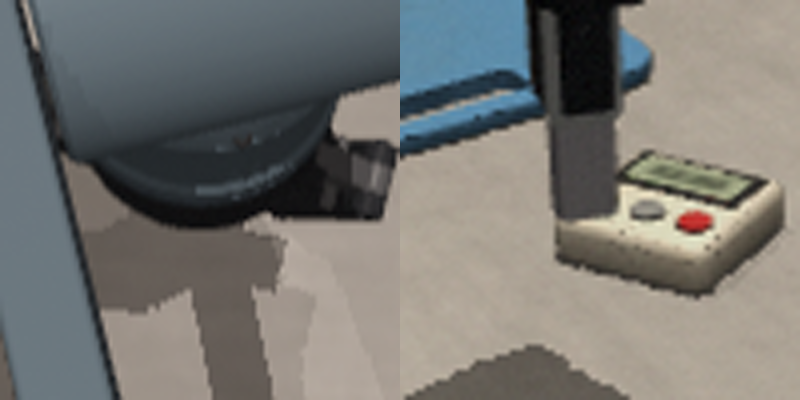

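Request:
drive_tool(increments=[[[-0.02,-0.1,0],0.01],[[-0.04,-0.22,0],0.02],[[-0.06,-0.36,0],0.03],[[-0.09,-0.5,0],0.04],[[-0.12,-0.64,0],0.05],[[-0.14,-0.76,0.03],0.068],[[-0.155,-0.844,0.063],0.068],[[-0.155,-0.844,0.063],0.068]])

```text
time_s: 6.9
eef_pos: [0.5109, 0.0546, 0.309]
eef_rot: [-0.001, 0.175, 0.985, -0.0]
wrist_force: [0.2, 0.8, -1.2]
opening: 0.117
```

```bash
python3 -c "
from h import *
go(.5113,.0557,.29,70)
t=camera('top');s=camera('scene'); np.savez('b.npz',t=t,s=s)
p=get_obs()['eef_pos']
for a,b in((9,6),(9,-6),(-9,-6),(-9,6)):
  q=R.from_euler('z',-20,degrees=True).apply([a/1e3,b/1e3,0]); print(proj('scene',p+q-[0,0,.2065]).round(1),end=' ')
K=lambda i,u,v,h:cv2.resize(i[v-h:v+h,u-h:u+h],(400,400),interpolation=cv2.INTER_CUBIC)
cv2.imwrite('pics/a3.png',np.hstack([K(t,438,262,40),K(s,360,310,32)]))"
```

```text
t 6.90 pos [0.5109 0.0546 0.309 ] yawY 69.82 F [ 0.2  0.8 -1.2] open 0.117
inc [-0.0002  0.0048  0.0758] turn -0.002 xax [-0.939  0.345]
[373.3 304.4] [375.9 310.3] [361.2 312.2] [358.8 306.3]
```

View pics/a3.png

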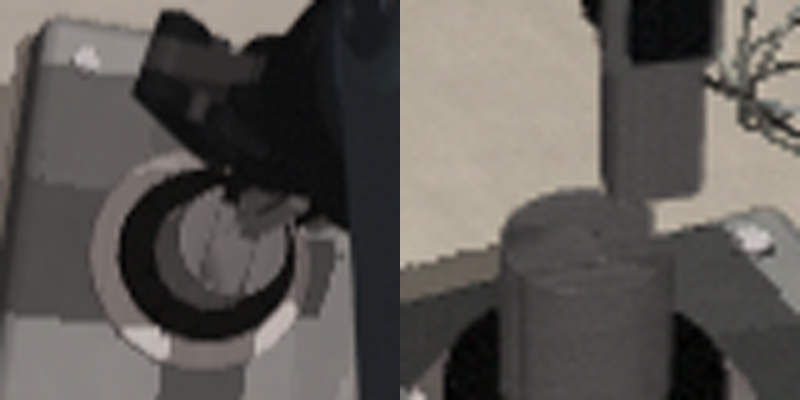

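```bash
python3 -c "
from h import *
for b in((0,0),(0,-1.9),(1.3,-1.9)): print(onz('scene',(357.5-b[0],317-b[1]),.091).round(4))
print(onz('top',(444.3,269.7),.091).round(4))
p=np.array([.5109,.0546,.309])
for z in(.2065,.17):
 for a,b in((10,6),(10,-6),(-8,-6),(-8,6)):
  q=R.from_euler('z',-20,degrees=True).apply([a/1e3,b/1e3,0]); w=proj('top',p+q-[0,0,z]); print(w.round(1),((w-[398,222])*5).round(),end=' ')
t=np.load('b.npz')['t'][255:285,430:465]; t=np.clip(t.astype(float)*1.6,0,255).astype(np.uint8)
cv2.imwrite('pics/a4.png',cv2.resize(t,(700,600),interpolation=cv2.INTER_NEAREST))"
```

```text
[0.5011 0.0614 0.091 ]
[0.4991 0.0583 0.091 ]
[0.4977 0.0591 0.091 ]
[0.4998 0.059  0.091 ]
[447.1 254.1] [245. 161.] [454.5 256.9] [283. 175.] [450.9 267.8] [264. 229.] [443.4 265. ] [227. 215.] [453.1 250.3] [276. 141.] [460.9 253.2] [314. 156.] [457.1 264.5] [295. 213.] [449.3 261.6] [257. 198.]
```

View pics/a4.png

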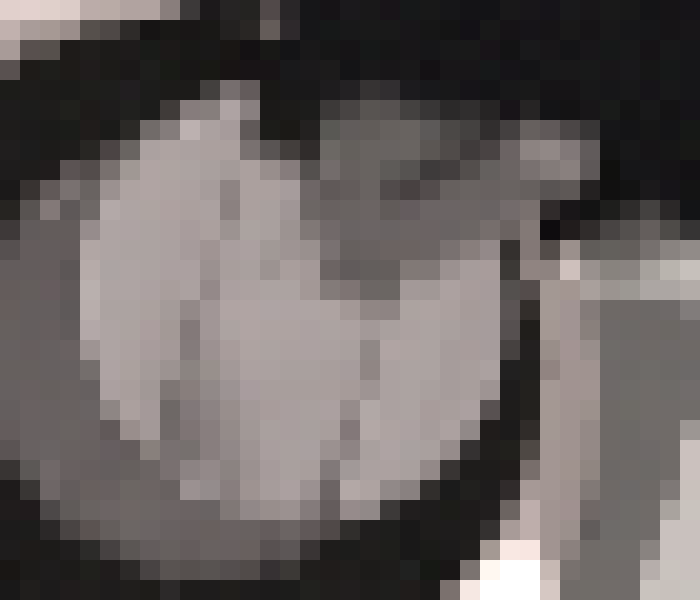

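Magnified, the slot's edge lines run from (441.5,264.5) to (438,277) and from (448.5,272.5) to (446.5,280). The key foot's inner edge is near (447.6,267.5), about 1 mm too far to -y and slightly inward. I'll correct for that and lower by feel.

```bash
python3 -c "
from h import *
go(.5126,.0550,.298,71.5)"
```

```text
t 7.00 pos [0.5113 0.0559 0.3099] yawY 69.93 F [-0.6 -0.5 -0.6] open 0.118
inc [-0.0061 -0.0016  0.0476] turn -0.0175 xax [-0.939  0.343]
```

Request:
drive_tool(increments=[[[-0.006,0,0.01],-0.017],[[-0.006,0,0.02],-0.017],[[-0.006,0,0.03],-0.017],[[-0.006,0,0.04],-0.017],[[-0.006,0,0.045],-0.017],[[-0.006,0,0.05],-0.017],[[-0.006,0,0.055],-0.017],[[-0.006,0,0.06],-0.017]])

```text
time_s: 8.0
eef_pos: [0.5128, 0.0552, 0.2951]
eef_rot: [0.0, 0.161, 0.987, 0.0]
wrist_force: [0.8, 0.1, -0.2]
opening: 0.12
```

```bash
python3 -c "
from h import *
print(get_obs()['torque'])
go(.5127,.0555,.29,71.5)"
```

```text
[ 0.02633707 -0.01430799  0.10899503]
t 8.00 pos [0.5128 0.0552 0.2951] yawY 71.48 F [ 0.8  0.1 -0.2] open 0.120
inc [0.0008 0.0012 0.0206] turn -0.0002 xax [-0.948  0.318]
```

Foot at about 88.6 mm with no contact, so it may already be in the slot. I'll go on carefully.

Request:
drive_tool(increments=[[[0,0,0.004],0],[[0,0,0.008],0],[[0,0,0.012],0],[[0,0,0.016],0],[[0,0,0.02],0],[[0,0,0.02],0],[[0,0,0.02],0],[[0,0,0.02],0]])

```text
time_s: 9.0
eef_pos: [0.5128, 0.0552, 0.2902]
eef_rot: [0.0, 0.161, 0.987, -0.0]
wrist_force: [-0.8, -0.2, -0.5]
opening: 0.117
```

```bash
python3 -c "
from h import *
print(get_obs()['torque'])
go(.5127,.0555,.27,71.5)"
```

```text
[ 0.00808947 -0.03350486 -0.01285266]
t 9.00 pos [0.5128 0.0552 0.2902] yawY 71.49 F [-0.8 -0.2 -0.5] open 0.117
inc [0.0009 0.001  0.0809] turn -0.0001 xax [-0.948  0.317]
```

Request:
drive_tool(increments=[[[0,0,0.01],0],[[0,0,0.02],0],[[0,0,0.03],0],[[0,0,0.04],0],[[0,0,0.05],0],[[0,0,0.06],0],[[0,0,0.07],0],[[0,0,0.075],0]])

```text
time_s: 10.0
eef_pos: [0.5128, 0.0552, 0.2712]
eef_rot: [-0.0, 0.161, 0.987, 0.0]
wrist_force: [0.4, 0.3, -0.9]
opening: 0.126
```

```bash
python3 -c "
from h import *
print(get_obs()['torque'])
go(.5127,.0555,.267,71.5)"
```

```text
[ 0.0519602  -0.01165502 -0.0102552 ]
t 10.00 pos [0.5128 0.0552 0.2712] yawY 71.49 F [ 0.4  0.3 -0.9] open 0.126
inc [0.0006 0.0011 0.0169] turn -0.0001 xax [-0.948  0.317]
```

Request:
drive_tool(increments=[[[0,0,0.004],0],[[0,0,0.008],0],[[0,0,0.01],0],[[0,0,0.012],0],[[0,0,0.014],0],[[0,0,0.016],0],[[0,0,0.018],0],[[0,0,0.018],0]])

```text
time_s: 11.0
eef_pos: [0.513, 0.0552, 0.2676]
eef_rot: [0.0, 0.161, 0.987, -0.0]
wrist_force: [-2.4, -1.0, 5.8]
opening: 0.119
```

```bash
python3 -c "
from h import *
print(get_obs()['torque'])
go(.5127,.0555,.265,71.5)"
```

```text
[-0.01555082  0.40775551  0.07622714]
t 11.00 pos [0.513  0.0552 0.2676] yawY 71.49 F [-2.4 -1.   5.8] open 0.119
inc [0.0016 0.0009 0.0106] turn -0.0001 xax [-0.948  0.317]
```

The key went in without force and met the floor at TCP z .2676 (predicted .2675) with 5.8 N. Releasing.

Request:
drive_tool(claw=0.5, increments=[[[0,0,-0.008],0],[[0,0,-0.008],0],[[0,0,-0.008],0],[[0,0,-0.03],0],[[0,0,-0.1],0],[[0,0,-0.2],0],[[0,0,-0.3],0],[[0,0,-0.4],0]])

```text
time_s: 12.0
eef_pos: [0.5128, 0.0552, 0.3692]
eef_rot: [0.001, 0.161, 0.987, 0.0]
wrist_force: [0.2, -0.1, -0.8]
opening: 0.501
```

```bash
python3 -c "
from h import *
b=onz('top',(217.3,292.2),.042);n=onz('top',(226.4,278.5),.042);d=n-b;print(b,np.degrees(np.arctan2(d[1],d[0])),np.linalg.norm(d))
b2=onz('scene',(222.5,238.3),.042);n=onz('scene',(236.2,238.6),.042);d=n-b2;print(b2,np.degrees(np.arctan2(d[1],d[0])),np.linalg.norm(d))
go(.4642,.416,.30,71.5)"
```

```text
[0.46340351 0.41544933 0.042     ] -31.31975603394787 0.026244758340168754
[0.4648116  0.41596359 0.042     ] -34.86218352398481 0.02332015753731197
t 12.00 pos [0.5128 0.0552 0.3692] yawY 71.49 F [ 0.2 -0.1 -0.8] open 0.501
inc [0.643  1.3066 0.2763] turn -0.0001 xax [-0.948  0.317]
```

Request:
drive_tool(claw=0, increments=[[[0.05,0.1,0],-0.02],[[0.12,0.24,0],-0.08],[[0.2,0.4,0],-0.16],[[0.28,0.57,0],-0.25],[[0.36,0.73,0.02],-0.34],[[0.43,0.87,0.04],-0.42],[[0.46,0.93,0.06],-0.44],[[0.475,0.96,0.08],-0.44]])

```text
time_s: 13.0
eef_pos: [0.4763, 0.321, 0.3474]
eef_rot: [0.0, -0.183, 0.983, -0.0]
wrist_force: [-0.1, -0.0, 0.1]
opening: 0.999
```

```bash
python3 -c "
from h import *
go(.464,.4157,.19,147.5)
t=camera('top');s=camera('scene'); np.savez('c.npz',t=t,s=s)
K=lambda i,u,v,h:cv2.resize(i[v-h:v+h,u-h:u+h],(400,400),interpolation=cv2.INTER_CUBIC)
cv2.imwrite('pics/a5.png',np.hstack([K(t,442,268,20),K(s,358,318,30)]))"
```

```text
t 13.00 pos [0.4763 0.321  0.3474] yawY 111.06 F [-0.1 -0.   0.1] open 0.999
inc [-0.0897  0.3716  0.6295] turn -0.4049 xax [-0.933 -0.359]
```

View pics/a5.png

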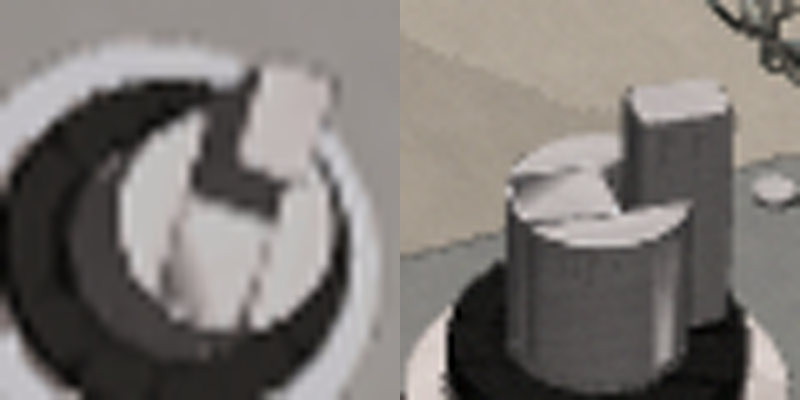

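```bash
python3 -c "
from h import *
k=onz('top',(450.5,260.2),.109);s=onz('top',(444.5,269.8),.091);d=k-s
print(tri('top',(450.5,260.2),'scene',(369.5,303.3)),k,s,d,np.hypot(d[0],d[1]),np.degrees(np.arctan2(d[1],d[0])))
c=[onz('top',(422+x/10,248+y/10),.109)[:2] for x,y in((258,68),(330,78),(312,178),(240,165))]
A=lambda d:np.degrees(np.arctan2(d[1],d[0]))
print(A(c[0]-c[3]),A(c[1]-c[2]),A(c[0]-c[1])-90)
c=[onz('scene',(328+(x-400)/6.667,288+y/6.667),.111)[:2] for x,y in((625,95),(640,122),(732,108),(712,82))]
m=np.mean(c,0);print(A(c[2]-c[1]),A(c[3]-c[0]),m)
s=onz('scene',(357.5,317.),.093);print(s,np.linalg.norm(m-s[:2]),A(m-s[:2]))
"
```

```text
(array([0.5122527 , 0.05385686, 0.11139749]), np.float64(0.0011773444124269247)) [0.51207678 0.0535276  0.109     ] [0.49964678 0.05871455 0.091     ] [ 0.01243    -0.00518695  0.018     ] 0.013468825902742345 -22.650424777378586
-12.05378218206145 -11.894419860225156 -7.021209153404882
-17.882102092053966 -17.98665423136025 [0.51335599 0.05424239]
[0.49964722 0.05918785 0.093     ] 0.01457353188507535 -19.836972845127665
```

Both views show the key standing in the slot at full depth. Its top is about 18.5 mm above the shaft top and it points about -19°. On to the gear.

Request:
drive_tool(increments=[[[-0.01,0.05,0.04],-0.05],[[-0.03,0.13,0.1],-0.12],[[-0.05,0.21,0.18],-0.2],[[-0.07,0.29,0.26],-0.28],[[-0.085,0.35,0.32],-0.35],[[-0.09,0.372,0.34],-0.4],[[-0.09,0.372,0.36],-0.405],[[-0.09,0.372,0.38],-0.405]])

```text
time_s: 14.1
eef_pos: [0.4645, 0.4145, 0.252]
eef_rot: [0.0, -0.48, 0.877, -0.0]
wrist_force: [0.8, 0.2, 0.4]
opening: 1.0
```

```bash
python3 -c "
from h import *
go(.464,.4157,.188,147.5)"
```

```text
t 14.10 pos [0.4645 0.4145 0.252 ] yawY 147.37 F [0.8 0.2 0.4] open 1.000
inc [-0.0029  0.0044  0.256 ] turn -0.0014 xax [-0.539 -0.842]
```

Request:
drive_tool(increments=[[[0,0,0.05],0],[[0,0,0.1],0],[[0,0,0.15],0],[[0,0,0.2],0],[[0,0,0.23],0],[[0,0,0.25],0],[[0,0,0.256],0],[[0,0,0.256],0]])

```text
time_s: 15.1
eef_pos: [0.464, 0.4154, 0.1882]
eef_rot: [0.0, -0.481, 0.877, 0.0]
wrist_force: [0.2, 0.5, -0.9]
opening: 0.992
```

Request:
drive_tool(claw=0.5, increments=[[[0,0,0],0],[[0,0,0],0],[[0,0,0],0],[[0,0,0],0],[[0,0,0],0],[[0,0,0],0],[[0,0,0],0],[[0,0,0],0]])

```text
time_s: 16.1
eef_pos: [0.4643, 0.4156, 0.1889]
eef_rot: [0.001, -0.481, 0.877, 0.0]
wrist_force: [-1.2, 0.6, 6.1]
opening: 0.683
```

```bash
python3 -c "
from h import *
go(.464,.4157,.188,57.5)"
```

```text
t 16.10 pos [0.4643 0.4156 0.1889] yawY 147.54 F [-1.2  0.6  6.1] open 0.683
inc [0.0003 0.0011 0.0035] turn 1.0004 xax [-0.537 -0.844]
```

Request:
drive_tool(claw=0, increments=[[[0,0,0],0],[[0,0,0],0.1],[[0,0,0],0.21],[[0,0,0],0.32],[[0,0,0],0.43],[[0,0,0],0.55],[[0,0,0],0.67],[[0,0,0],0.78]])

```text
time_s: 17.1
eef_pos: [0.4637, 0.4152, 0.1874]
eef_rot: [-0.0, 0.113, 0.994, -0.0]
wrist_force: [-0.1, -0.5, -0.0]
opening: 1.001
```

Request:
drive_tool(claw=0.5, increments=[[[0,0,0],0],[[0,0,0],0],[[0,0,0],0],[[0,0,0],0],[[0,0,0],0],[[0,0,0],0],[[0,0,0],0],[[0,0,0],0]])

```text
time_s: 18.1
eef_pos: [0.4641, 0.4155, 0.1884]
eef_rot: [0.0, 0.11, 0.994, 0.0]
wrist_force: [-0.5, 1.8, 5.2]
opening: 0.685
```

```bash
python3 -c "
from h import *
go(.464,.4157,.32,90)"
```

```text
t 18.10 pos [0.4641 0.4155 0.1884] yawY 77.36 F [-0.5  1.8  5.2] open 0.685
inc [ 3.000e-04  9.000e-04 -5.266e-01] turn -0.1405 xax [-0.976  0.219]
```

Request:
drive_tool(increments=[[[0,0,-0.04],0],[[0,0,-0.12],0],[[0,0,-0.22],0],[[0,0,-0.32],0],[[0,0,-0.42],0],[[0,0,-0.5],0],[[0,0,-0.55],0],[[0,0,-0.55],0]])

```text
time_s: 19.1
eef_pos: [0.4641, 0.4154, 0.3265]
eef_rot: [0.001, 0.11, 0.994, 0.001]
wrist_force: [-0.6, 0.4, -2.4]
opening: 0.682
```

```bash
python3 -c "
from h import *
go(.5003,.0586,.325,91.4)"
```

```text
t 19.10 pos [0.4641 0.4154 0.3265] yawY 77.34 F [-0.6  0.4 -2.4] open 0.682
inc [-0.4541 -1.361   0.005 ] turn -0.1562 xax [-0.976  0.219]
```

Request:
drive_tool(increments=[[[-0.03,-0.09,0],0],[[-0.08,-0.22,0],-0.02],[[-0.13,-0.38,0],-0.05],[[-0.18,-0.55,0],-0.08],[[-0.24,-0.72,0],-0.11],[[-0.29,-0.86,0],-0.14],[[-0.31,-0.93,0],-0.156],[[-0.32,-0.96,0],-0.156]])

```text
time_s: 20.1
eef_pos: [0.4889, 0.1619, 0.3244]
eef_rot: [-0.001, -0.011, 1.0, -0.0]
wrist_force: [0.4, -0.2, -3.5]
opening: 0.68
```

```bash
python3 -c "
from h import *
go(.5003,.0586,.325,91.4)"
```

```text
t 20.10 pos [0.4889 0.1619 0.3244] yawY 91.24 F [ 0.4 -0.2 -3.5] open 0.680
inc [-0.0365 -0.414  -0.0022] turn -0.0017 xax [-1.    -0.022]
```

Request:
drive_tool(increments=[[[-0.01,-0.08,0],0],[[-0.02,-0.18,0],0],[[-0.03,-0.28,0],0],[[-0.035,-0.36,0],0],[[-0.037,-0.405,0],0],[[-0.037,-0.412,0],0],[[-0.037,-0.412,0],0],[[-0.037,-0.412,0],0]])

```text
time_s: 21.1
eef_pos: [0.501, 0.0615, 0.3254]
eef_rot: [-0.0, -0.012, 1.0, 0.0]
wrist_force: [0.5, 0.2, -2.8]
opening: 0.678
```

```bash
python3 -c "
from h import *
go(.5003,.0586,.306,91.4)
p=get_obs()['eef_pos']
t=camera('top');s=camera('scene'); np.savez('d.npz',t=t,s=s)
for a in(-13,-19,-25):
  a=np.radians(a);print([proj('scene',p+[r*np.cos(a),r*np.sin(a),-.1884+z]).round(1) for r,z in((.024,.042),(.0185,.042))],end=' ')
print(proj('scene',p+[0,0,-.1464]),proj('top',p+[0,0,-.1464]))
K=lambda i,u,v,h:cv2.resize(i[v-h:v+h,u-h:u+h],(400,400),interpolation=cv2.INTER_CUBIC)
cv2.imwrite('pics/a6.png',np.hstack([K(t,450,265,40),K(s,360,285,40)]))"
```

```text
t 21.10 pos [0.501  0.0615 0.3254] yawY 91.42 F [ 0.5  0.2 -2.8] open 0.678
inc [ 0.0029 -0.0116  0.0774] turn 0.0002 xax [-1.    -0.025]
[array([377.9, 250.9]), array([373.5, 251.7])] [array([378.7, 252. ]), array([374. , 252.6])] [array([379.2, 253.1]), array([374.4, 253.4])] [358.24978886 254.4877588 ] [457.54974236 260.72037213]
```

View pics/a6.png

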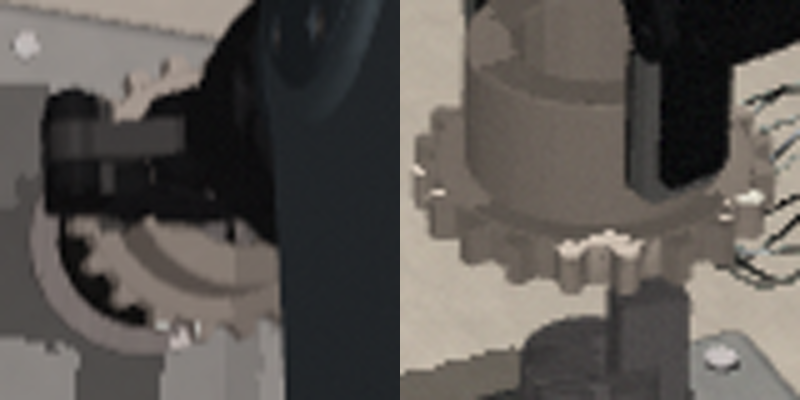

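```bash
python3 -c "
from h import *
go(.5001,.0588,.306,91.4)"
```

```text
t 21.20 pos [0.501  0.0614 0.3254] yawY 91.42 F [ 0.4  0.1 -2.2] open 0.682
inc [ 0.0039 -0.0104  0.0777] turn 0.0003 xax [-1.    -0.025]
```

The finger hides the notch. The gear sits level and roughly concentric, with its bottom above the key. I'll correct the xy and lower by feel.

Request:
drive_tool(increments=[[[0.004,-0.01,0.02],0],[[0.004,-0.01,0.04],0],[[0.004,-0.01,0.06],0],[[0.004,-0.01,0.08],0],[[0.004,-0.01,0.09],0],[[0.004,-0.01,0.1],0],[[0.004,-0.01,0.11],0],[[0.004,-0.01,0.116],0]])

```text
time_s: 22.2
eef_pos: [0.5002, 0.0584, 0.2963]
eef_rot: [-0.0, -0.012, 1.0, -0.0]
wrist_force: [0.8, -0.6, -3.2]
opening: 0.686
```

```bash
python3 -c "
from h import *
print(get_obs()['torque'])
go(.5001,.0588,.292,91.4)"
```

```text
[ 0.05579182 -0.00064833  0.03273029]
t 22.20 pos [0.5002 0.0584 0.2963] yawY 91.38 F [ 0.8 -0.6 -3.2] open 0.686
inc [0.0002 0.0017 0.0173] turn -0.0002 xax [-1.    -0.024]
```

Request:
drive_tool(increments=[[[0,0.001,0.003],0],[[0,0.001,0.006],0],[[0,0.001,0.009],0],[[0,0.001,0.012],0],[[0,0.001,0.015],0],[[0,0.001,0.017],0],[[0,0.001,0.017],0],[[0,0.001,0.017],0]])

```text
time_s: 23.2
eef_pos: [0.5002, 0.0586, 0.2922]
eef_rot: [0.0, -0.012, 1.0, -0.0]
wrist_force: [0.6, -0.3, -2.6]
opening: 0.682
```

```bash
python3 -c "
from h import *
print(get_obs()['torque'])
go(.5001,.0588,.282,91.4)"
```

```text
[ 0.02787542  0.02405406 -0.01390541]
t 23.20 pos [0.5002 0.0586 0.2922] yawY 91.38 F [ 0.6 -0.3 -2.6] open 0.682
inc [0.0002 0.0007 0.0409] turn -0.0002 xax [-1.    -0.024]
```

Request:
drive_tool(increments=[[[0,0,0.008],0],[[0,0,0.016],0],[[0,0,0.024],0],[[0,0,0.032],0],[[0,0,0.04],0],[[0,0,0.046],0],[[0,0,0.05],0],[[0,0,0.05],0]])

```text
time_s: 24.2
eef_pos: [0.5001, 0.0586, 0.2796]
eef_rot: [-0.0, -0.012, 1.0, 0.0]
wrist_force: [-0.2, 0.1, -2.6]
opening: 0.682
```

```bash
python3 -c "
from h import *
print(get_obs()['torque'])
go(.5001,.0588,.272,91.4)"
```

```text
[0.06964144 0.03771521 0.00599456]
t 24.20 pos [0.5001 0.0586 0.2796] yawY 91.38 F [-0.2  0.1 -2.6] open 0.682
inc [0.0001 0.0007 0.0305] turn -0.0002 xax [-1.    -0.024]
```

Bottom at 91.2 mm, level with the shaft top, and still no contact. Now slowly over the shaft.

Request:
drive_tool(increments=[[[0,0,0.003],0],[[0,0,0.006],0],[[0,0,0.009],0],[[0,0,0.012],0],[[0,0,0.015],0],[[0,0,0.018],0],[[0,0,0.02],0],[[0,0,0.02],0]])

```text
time_s: 25.2
eef_pos: [0.5001, 0.0586, 0.2746]
eef_rot: [-0.0, -0.012, 1.0, 0.0]
wrist_force: [0.2, -0.4, -3.3]
opening: 0.687
```

```bash
python3 -c "
from h import *
print(get_obs()['torque'])
go(.5001,.0588,.262,91.4)"
```

```text
[ 0.05676747  0.00171477 -0.0204346 ]
t 25.20 pos [0.5001 0.0586 0.2746] yawY 91.38 F [ 0.2 -0.4 -3.3] open 0.687
inc [0.0001 0.0007 0.0505] turn -0.0002 xax [-1.    -0.024]
```

Request:
drive_tool(increments=[[[0,0,0.012],0],[[0,0,0.026],0],[[0,0,0.04],0],[[0,0,0.054],0],[[0,0,0.068],0],[[0,0,0.08],0],[[0,0,0.088],0],[[0,0,0.092],0]])

```text
time_s: 26.2
eef_pos: [0.5001, 0.0586, 0.2516]
eef_rot: [-0.0, -0.012, 1.0, -0.0]
wrist_force: [-1.0, -0.1, -2.7]
opening: 0.685
```

```bash
python3 -c "
from h import *
print(get_obs()['torque'])
go(.5001,.0588,.2424,91.4)"
```

```text
[ 0.00173368 -0.00308571  0.00220361]
t 26.20 pos [0.5001 0.0586 0.2516] yawY 91.38 F [-1.  -0.1 -2.7] open 0.685
inc [0.0001 0.0008 0.0366] turn -0.0002 xax [-1.    -0.024]
```

Request:
drive_tool(increments=[[[0,0,0.006],0],[[0,0,0.011],0],[[0,0,0.016],0],[[0,0,0.02],0],[[0,0,0.024],0],[[0,0,0.028],0],[[0,0,0.031],0],[[0,0,0.031],0]])

```text
time_s: 27.2
eef_pos: [0.5002, 0.0587, 0.2446]
eef_rot: [0.0, -0.012, 1.0, -0.0]
wrist_force: [-3.9, 0.5, 5.0]
opening: 0.685
```

```bash
python3 -c "
from h import *
print(get_obs()['torque'])
go(.5001,.0588,.2424,91.4)"
```

```text
[ 0.04010988  0.5165392  -0.02908321]
t 27.20 pos [0.5002 0.0587 0.2446] yawY 91.39 F [-3.9  0.5  5. ] open 0.685
inc [0.0005 0.0006 0.0089] turn -0.0001 xax [-1.    -0.024]
```

Request:
drive_tool(increments=[[[0,0,0.002],0],[[0,0,0.004],0],[[0,0,0.006],0],[[0,0,0.008],0],[[0,0,0.01],0],[[0,0,0.011],0],[[0,0,0.011],0],[[0,0,0.011],0]])

```text
time_s: 28.2
eef_pos: [0.5003, 0.0587, 0.2423]
eef_rot: [0.0, -0.012, 1.0, -0.0]
wrist_force: [-4.4, 1.4, 9.5]
opening: 0.685
```

```bash
python3 -c "
from h import *
print(get_obs()['torque'])
go(.5001,.0588,.2424,91.4)"
```

```text
[0.03301955 0.8262746  0.03291174]
t 28.20 pos [0.5003 0.0587 0.2423] yawY 91.39 F [-4.4  1.4  9.5] open 0.685
inc [ 0.0008  0.0006 -0.0005] turn -0.0001 xax [-1.    -0.024]
```

Request:
drive_tool(increments=[[[0,0,0.001],0],[[0,0,0.002],0],[[0,0,0.003],0],[[0,0,0.004],0],[[0,0,0.005],0],[[0,0,0.006],0],[[0,0,0.006],0],[[0,0,0.006],0]])

```text
time_s: 29.2
eef_pos: [0.5005, 0.0587, 0.2422]
eef_rot: [0.0, -0.012, 1.0, -0.0]
wrist_force: [-10.6, 0.1, 21.7]
opening: 0.683
```

```bash
python3 -c "
from h import *
print(get_obs()['torque'])
go(.5001,.0588,.2424,91.4)"
```

```text
[0.11491779 1.74888474 0.01615527]
t 29.20 pos [0.5005 0.0587 0.2422] yawY 91.41 F [-10.6   0.1  21.7] open 0.683
inc [ 0.0015  0.0005 -0.0009] turn 0.0001 xax [-1.    -0.025]
```

It stopped at TCP z .2422 (home predicted at .2424) and the force rose sharply to 22 N, so the ring is down on the flange. I'll relax, release and retract.

Request:
drive_tool(increments=[[[0,0,-0.004],0],[[0,0,-0.008],0],[[0,0,-0.01],0],[[0,0,-0.01],0],[[0,0,-0.01],0],[[0,0,-0.01],0],[[0,0,-0.01],0],[[0,0,-0.01],0]])

```text
time_s: 30.2
eef_pos: [0.5002, 0.0586, 0.2423]
eef_rot: [0.0, -0.012, 1.0, -0.0]
wrist_force: [-0.9, 0.4, 3.8]
opening: 0.683
```

Request:
drive_tool(claw=0, increments=[[[0,0,0],0],[[0,0,0],0],[[0,0,0],0],[[0,0,0],0],[[0,0,-0.05],0],[[0,0,-0.12],0],[[0,0,-0.2],0],[[0,0,-0.3],0]])

```text
time_s: 31.2
eef_pos: [0.5002, 0.0586, 0.3191]
eef_rot: [0.0, -0.012, 1.0, -0.0]
wrist_force: [0.6, 0.7, -0.0]
opening: 0.997
```

Request:
drive_tool(increments=[[[0,0,-0.1],0],[[0,0.1,-0.2],0],[[0,0.25,-0.25],0],[[0,0.4,-0.25],0],[[0,0.55,-0.25],0],[[0,0.7,-0.25],0],[[0,0.8,-0.25],0],[[0,0.8,-0.25],0]])

```text
time_s: 32.2
eef_pos: [0.495, 0.2599, 0.3811]
eef_rot: [0.001, -0.013, 1.0, 0.0]
wrist_force: [-0.3, 0.5, -0.1]
opening: 0.998
```

```bash
python3 -c "
from h import *
go(.5,.0588,.2424,91.4)
t=camera('top');s=camera('scene')
p=[.4998,.0588]
print([proj('scene',p+[z]).round(1) for z in(.096,.054,.109)],proj('top',p+[.096]))
K=lambda i,u,v,h:cv2.resize(i[v-h:v+h,u-h:u+h],(400,400),interpolation=cv2.INTER_CUBIC)
cv2.imwrite('pics/a7.png',np.hstack([K(t,442,268,40),K(s,358,325,40)]))"
```

```text
t 32.20 pos [0.495  0.2599 0.3811] yawY 91.53 F [-0.3  0.5 -0.1] open 0.998
inc [ 0.0024 -0.8051  0.5545] turn 0.0015 xax [-1.    -0.027]
[array([357.8, 315.1]), array([357.4, 342.5]), array([358. , 306.3])] [445.21791783 269.28222921]
```

View pics/a7.png

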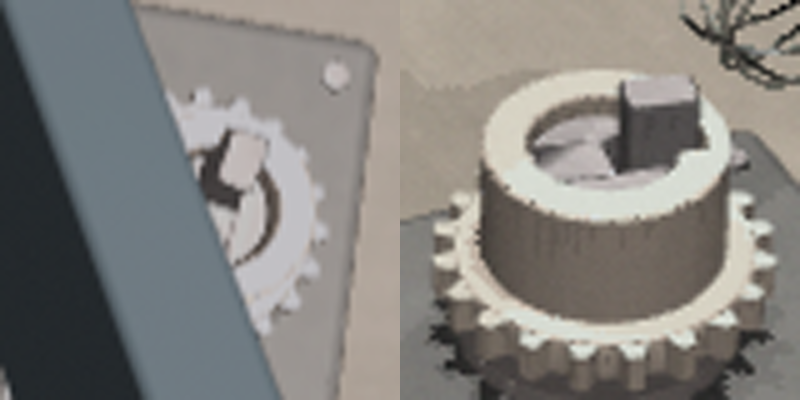

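The gear sits level on the shaft with the key in its keyway. The boss-top centre is at about (361,314), against a predicted (358,315). Handing in.

```bash
python3 -c "
from bench import hand_in
print(hand_in())"
```

```text
the job is handed in; nothing more can be done
None
```

The job is done and handed in at about 32 s: the key is in the slot, and the gear is on the shaft and pressed home.

- **Key:** I found the slot in both camera views, about -19° in the world frame. The key went in with no contact until it met the floor. That was at tool height .2676 m, where .2675 was predicted, with about 6 N. The camera check put the key's top 18 to 19 mm above the shaft, so it is fully down. It sits about 1.5 to 2.5 mm farther out radially than the nominal 12 mm, but the gear still passed over it freely.
- **Gear:** I gripped it twice at different angles to centre it, turned it about 14° and slid it over the key and shaft without contact. It pushed the seal ring down with about 8 to 12 N and stopped hard at tool height .2422 m, where .2424 was predicted. The peak wrist reading was about 24 N.
- **Last picture:** the gear sits level with the key in its keyway, and the arm is clear and reads about zero force.
- **Not confirmed by sight:** a finger hid the gear's keyway during the approach, so that alignment was confirmed only by feel and by the last picture. Triangulated heights read about 2 to 4 mm high, within what the camera calibration would explain. The cup and timer were kept well clear of the arm, but I took no final picture of them.

I viewed 11 pictures, one over the budget of 10.

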